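# Unload the weld positioner and release its stop

### The job

The positioner has stopped with a finished bracket on its round faceplate. Take the bracket off and set it down, without dropping it and the same way up, in the middle of the stack of octagonal pads; only then release the stop: on the sloping operator box press the big knob fully in, turn it clockwise to its end while pressed, and let it spring back out there. Leave the tools and other things on the table where they are.

Things in the scene. Friction and masses are not known exactly. Their poses are not given: they have to be found in the camera images.
- positioner: weld positioner, fixed to the table: grey box 200 x 200 x 62 mm carrying a round steel faceplate of diameter 210 mm whose flat top is 100 mm above the table. Origin: centre of the underside, on the faceplate's axis; z up. Its place and yaw vary
- bracket: loose welded steel U bracket, about 0.5 kg, lying on the faceplate with its open side up: 120 mm long (its x), 50 mm wide (its y, outside to outside) and 40 mm tall (z up), walls 5 mm, a cross rib at mid-length. Origin: centre of the underside. Any yaw
- stack: fixed stack of five dark octagonal steel pads, 185 mm across the flats, flat top 80 mm above the table. Origin: centre of the underside; z up
- console: operator box, fixed: grey enclosure 150 mm (along the slope) x 140 mm wide x 70 mm thick on a steel bracket, its face tilted 25 degrees from level towards the robot's side (its own -x). Origin: centre of the footprint on the table; z up. The centre of the face is 125 mm straight above the origin, and the upper edge of the box is 157 mm above the table
- stop_grip (a point): grip point on the axis of the sprung stop knob: black disc, diameter 68 mm, with a bar grip across it 66 mm long, 18 thick, 32 tall. 42 mm out from the box's face, 22 mm above the disc, 10 mm below the bar's top (knob out; moves with the knob). z: out of the box along the axis, 25 degrees from vertical; x: along the bar to its white-lined end (uphill while stopped); y: across the bar
- stop_press (a joint): how far the knob is pressed in along its axis: 0 m out, 0.010 m fully in; sprung, 5 N at the start and 11 N fully in. Unless pressed in more than about 0.006 m the knob is latched at either end of its turn; let go half-way round, it stays down
- stop_turn (a joint): turn of the knob, clockwise seen from outside the box: about 0 rad stopped (start; up to 0.1), 1.3 rad at its end (stop released); it turns freely while pressed in
- tin: bystander: open dark steel tin, diameter 80 mm, 85 mm tall; origin centre of the underside
- gel_jar: bystander: grey jar with black cap, diameter 68 mm, 90 mm tall; origin centre of the underside
- wire_brush: bystander: wire brush lying on the table, 200 mm long
- hammer: bystander: hammer lying on the table, 200 mm long
- magnet: bystander: welding magnet lying flat, 100 x 100 x 16 mm
- pliers: bystander: pliers lying on the table, 160 mm long
- angle_iron: bystander: piece of steel angle, 160 x 45 x 45 mm
Not all that is in view belongs to the job. What is shaped like the bracket but blue, turquoise or yellow is not meant.

How it is judged (in metres and radians):
On the way, in this order (a step that is already met when the one before it is completed fails the run):
1. the bracket lies let go in the middle of the top pad (z of bracket in the frame of stack between 0.076 and 0.085 m and horizontal distance between bracket and stack below 0.04 m and angle between bracket's own z axis and vertical below 0.12 rad and contact force between the fingers and bracket below 0.1 N and linear speed of bracket below 0.03 m/s), for 0.2 s.
2. then the knob is pressed in at its stopped end (value of joint stop_press above 0.0065 m and value of joint stop_turn below 0.4 rad).
3. the knob is turned to its end while pressed in (value of joint stop_press above 0.0055 m and value of joint stop_turn above 1 rad).
At the end, for the whole second after the job is handed in: the bracket lies flat (within 7 degrees, open side up), at rest and let go on the top pad, its origin within 40 mm of the stack's axis; the stop knob is turned clockwise by more than 1.1 rad and has sprung back out to within 2 mm (all of step 1 and value of joint stop_turn above 1.1 rad and value of joint stop_press below 0.002 m); the robot touches nothing.
It fails at once if the stop is released (knob turned past 0.5 rad) while the bracket is not yet on the stack (value of joint stop_turn above 0.5 rad and horizontal distance between bracket and stack above 0.06 m).
It fails at once if the knob is forced round without being pressed in (value of joint stop_turn between 0.4 and 0.9 rad and value of joint stop_press below 0.003 m).
It fails at once if the bracket is dropped (falls free faster than 0.6 m/s) (contact force between the fingers and bracket below 0.05 N and linear speed of bracket above 0.6 m/s).
It fails at once if a bystander is moved by more than 40 mm (distance of any of tin, gel_jar, wire_brush, hammer, magnet, pliers, angle_iron from where it was at the start of the episode above 0.04 m).
It also fails if it takes over 58 s, if anything falls off the work surface, if the arm or the gripper's body presses on something with over 40 N, if the wrist force passes 120 N, or if a joint passes its speed limit or range.

### The arm

A 6-joint arm with a two-finger parallel gripper is mounted at the origin on the work surface. World frame = base frame: x ahead of the robot, y to its left, z up, the work surface at z = 0. Lengths are in mm, angles in rad, forces in N, time in s.
With the tool pointing down it reaches from about 350 to 875 mm from the base axis. Payload 4.2 kg.
Tool frame: the origin (TCP) lies midway between the tips of the shut fingers; the grasp point (between the pads) lies 19 mm behind it; z points along the fingers, y is the line along which they close (so a half turn about z gives the same grasp; the last joint's range is limited). The gripper opens to 85 mm and grips with 20 to 120 N. Pads are 22 mm wide; open, the fingers measure 114 mm over their backs; the gripper's body (76 mm by 85 mm) begins 54 mm behind the grasp point. The pads swing forward as they close: fully open they stand 13 mm farther back than shut.
Start: joints at [-0.915, 0.385, 0.008, 0, -1.194, -0.259], TCP at [241.556, -576.411, 192.412] pointing down, gripper open.
Joint ranges: [-3.14, 3.14], [-1.21, 2.06], [-1.07, 1.41], [-3.16, 2.05], [-2.99, -0.16], [-3.1, 3.1]. Speed limits (rad/s): [2.79, 2.79, 3.14, 3.14, 3.14, 3.14].

### API

Orientations are given as a unit quaternion [x, y, z, w].
In Python, from bench import arm gives the robot as it stands.
- The arm moves only by the tool send_rows, never from a script. Its argument "targets" is a list of rows, each an object of numbers: "gripper": the gripper command: -1 is fully open, 1 is shut, values between are in proportion; "x", "y", "z": the shift along the tool's x, y, z in cm; "ax", "ay", "az": the turn, a rotation vector about the tool's x, y, z in degrees. A call has 1 to 5 rows; each row shifts and turns the commanded pose from where the row before left it, along the tool's axes as they then stand; what a row does not reach is not made up. A row lasts 1/12 s, in which the tool goes at most 41.7 mm and 7.16 degrees, less where a joint would pass 70% of its speed; a pose out of reach is approached as far as the arm can. A call is refused whole if a number of a shift passes 4.17 or a number of a turn 7.16, either way. A call with a gripper value outside its range is refused whole. The fingers move at their own pace and stop on an object; the grip force is fixed at half the most. Time passes only in rows, so rows that do not move let the fingers close. It gives the time, the measured TCP pose, the force, the opening and the grip force at its end, in the units of the state.
- arm.read_state(): the state, without advancing time (a new reading comes with each control period).
- arm.get_image(name): name is "scene" or "top"; returns (picture, depth): 480x640x3 uint8, red, green, blue; 480x640 float32, mm along the optical axis (not along the pixel's ray), 0 where there is no reading.
- arm.camera_model(name): a dict with "fx", "fy", "cx", "cy" (pixels), "cam_to_world" (4x4, takes a point from camera to world coordinates). Camera axes: x right, y down, z forward; pixel columns grow to the right and rows downward; lengths in mm; the calibration is good to about 2 mm. A picture is of the moment at which its call begins. camera_model takes no time and is no camera call.
- arm.job_done(): hands the job in; it is judged then, once.
Trained networks look in the newest picture that a camera, given by its name, has taken for a name from the list of things; names that differ only in an ending like _2 or _b are one class to them, and where a whole thing is asked for, a point or a joint stands for the part that bears it (a point fixed in the world has none). Each returns a list of dicts, best first, with "score" (0 to 1); they miss things now and then, are a little off and sometimes report something else, mostly with a low value. They report only what shows in the picture. A call takes as long as a camera call. They do not tell look-alikes from the thing itself.
- arm.boxes_of(camera, thing): "rect" ([left, top, width, height] in pixels, round what is visible of it).
The state is a dict: "clock": time; "joints": joint angles; "joint_vel": joint speeds; "joint_efforts": joint torques, N m; "position": TCP position; "ee_rot": TCP orientation; "contact_force": force on the tool from outside, world axes, zero at the start; "wrist_torque": the same for the moment, N m; "gripper_width": finger opening in mm; "grasp_force": force on a finger pad.
Only numpy, scipy, OpenCV 4.12 (cv2) and the standard library are available. Lean on these libraries where they do the work, as an engineer would, in place of code of your own. Each camera call takes 0.05 s, during which the arm holds its last target. There are 200 camera calls.

## Working session

There is one attempt and no reset: what is moved stays moved. The work goes in short steps, Python scripts to look and compute and a tool call to move; the robot and the scene stay as the last step left them, time stands still between calls to the robot, and variables do not carry over. Pictures are saved under pics/ and viewed, at most 10 in all, crops included, and the job is handed in when it is done.

Besides the shell and the picture viewer there is one more tool, called after ">>>" as name([rows], argument=value, ...), one row to a line, values as JSON. send_rows: Moves the arm, as the interface text tells. Its arguments: {"type":"object","properties":{"targets":{"type":"array"}},"required":["targets"]}

```bash
mkdir -p pics; ls; python3 - <<'E'
from bench import arm
import cv2,numpy as np
for n in("scene","top"):
    p,d=arm.get_image(n); cv2.imwrite(f"pics/{n}0.png",p[:,:,::-1]); np.save(f"pics/{n}0.npy",d)
    m=arm.camera_model(n); print(n,m["fx"],m["fy"],m["cx"],m["cy"],np.round(m["cam_to_world"],3).tolist())
    for t in("bracket","stack","stop_grip","positioner","console"):
        print(t,[(np.round(b["rect"]).tolist(),round(b["score"],2)) for b in arm.boxes_of(n,t)[:3]])
print(arm.read_state())
E
```

```text
pics
scene 496.7464502438521 496.7464502438521 319.58205631242026 237.51810337089478 [[0.006, 0.573, -0.82, 1669.28], [1.0, -0.02, -0.006, -101.08], [-0.02, -0.82, -0.573, 893.851], [0.0, 0.0, 0.0, 1.0]]
bracket [([232.0, 221.0, 43.0, 40.0], 0.94), ([169.0, 226.0, 43.0, 21.0], 0.94), ([338.0, 218.0, 21.0, 29.0], 0.74)]
stack [([327.0, 238.0, 82.0, 72.0], 0.78), ([424.0, 219.0, 70.0, 79.0], 0.59)]
stop_grip [([450.0, 219.0, 24.0, 16.0], 0.64)]
positioner [([212.0, 227.0, 78.0, 73.0], 0.85)]
console [([423.0, 216.0, 69.0, 83.0], 0.66)]
top 506.38191704166377 506.38191704166377 314.60740894284595 242.13091194757297 [[-0.02, -0.995, 0.093, 465.78], [-1.0, 0.021, 0.003, -80.207], [-0.005, -0.093, -0.996, 1249.005], [0.0, 0.0, 0.0, 1.0]]
bracket [([386.0, 218.0, 50.0, 55.0], 0.78), ([280.0, 302.0, 27.0, 49.0], 0.69), ([411.0, 315.0, 47.0, 54.0], 0.64)]
stack [([231.0, 181.0, 87.0, 87.0], 0.64)]
stop_grip [([144.0, 231.0, 28.0, 34.0], 0.89), ([126.0, 198.0, 87.0, 80.0], 0.47)]
positioner [([357.0, 196.0, 100.0, 96.0], 0.82), ([202.0, 146.0, 32.0, 32.0], 0.35)]
console [([125.0, 197.0, 89.0, 81.0], 0.76)]
{'clock': 0.6, 'joints': array([-9.15419930e-01,  3.84676725e-01,  7.87829098e-03, -3.13274366e-05,
       -1.19398373e+00, -2.58586138e-01]), 'joint_vel': array([-2.04643269e-03, -3.94853132e-04,  3.82877900e-06, -1.15987009e-03,
        1.32829169e-03,  1.80213167e-04]), 'joint_efforts': array([-5.14647184e-05, -3.91830289e+01,  1.88529128e+01,  4.18883845e+00,
       -3.96121513e-04, -1.12467143e-05]), 'position': array([ 241.54766631, -576.40370091,  192.41296965]), 'ee_rot': array([-1.97090545e-01,  9.80385290e-01,  7.36665593e-08,  1.61940130e-05]), 'contact_force': array([-0.18165334, -0.24562743,  0.57075085]), 'wrist_torque': array([-0.02209531, -0.01106542,  0.00579495]), 'grasp_force': 0.0, 'gripper_width': 85.16354457430606}
```

View pics/top0.png

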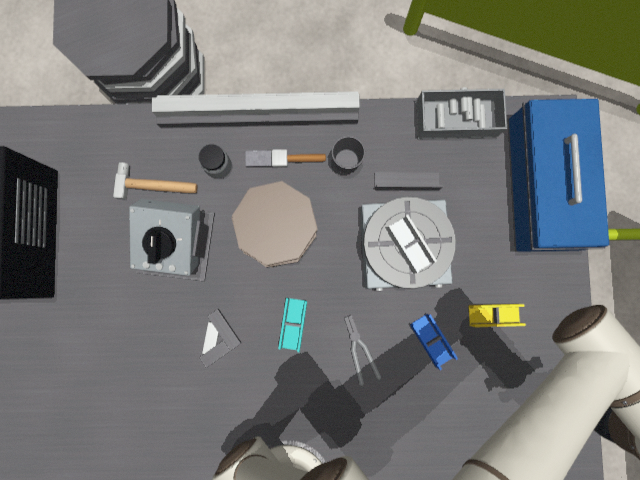

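View pics/scene0.png

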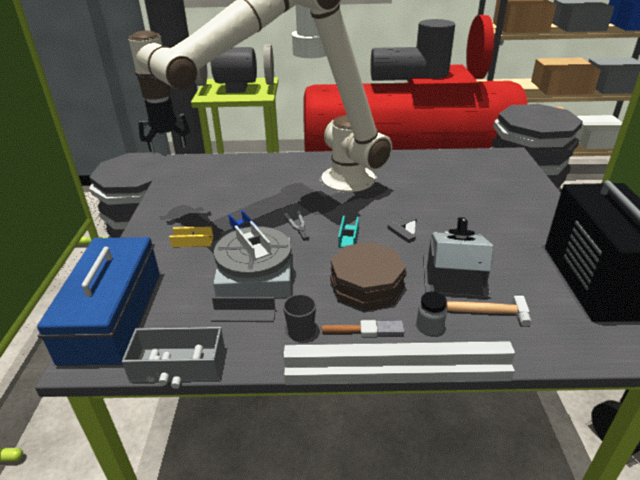

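```bash
cat >h.py <<'E'
from bench import arm
import cv2,numpy as np
def cloud(n,d):
    m=arm.camera_model(n); v,u=np.mgrid[:480,:640]
    P=np.stack([(u-m["cx"])/m["fx"]*d,(v-m["cy"])/m["fy"]*d,d],-1); T=np.array(m["cam_to_world"])
    W=P@T[:3,:3].T+T[:3,3]; W[d==0]=np.nan; return W
def rect(W,box,lo,hi):
    l,t,w,h=map(int,box); R=W[t:t+h,l:l+w].reshape(-1,3)
    R=R[(R[:,2]>lo)&(R[:,2]<hi)]
    return R,cv2.minAreaRect(R[:,:2].astype(np.float32))
E
python3 - <<'E'
from h import *
W=cloud("top",np.load("pics/top0.npy"))
for nm,b,lo,hi in(("bracket",(380,210,62,68),128,150),("bracket_low",(380,210,62,68),107,150),("plate",(350,190,112,108),94,105),("stack",(226,176,97,97),73,88),("console",(120,192,98,92),60,250)):
    R,q=rect(W,b,lo,hi); print(nm,len(R),q,np.median(R[:,2]))
# knob: points above face plane
R,_=rect(W,(120,192,98,92),60,250)
print(np.round(W[200:276:4,120:216:5,2]).astype(int))
E
```

```text
bracket 410 ((562.353515625, -290.3086853027344), (119.54884338378906, 51.320709228515625), 29.71360969543457) 138.71006160221248
bracket_low 826 ((561.70654296875, -274.6216125488281), (134.06011962890625, 79.39366149902344), 29.899417877197266) 127.84564453714779
plate 5383 ((569.0984497070312, -291.8529052734375), (208.23081970214844, 208.2994842529297), 20.053062438964844) 100.58308424297161
stack 5168 ((622.9605102539062, 17.8529052734375), (185.16847229003906, 184.93504333496094), 56.40964889526367) 80.57284848538075
console 4914 ((593.55615234375, 267.3506164550781), (156.33775329589844, 162.34634399414062), 81.73265075683594) 133.56909359247436
[[ -5   1  -1   1 106 106  99  -1  -3   3   5   0   3   5   0   2   1   1
   -3  -7]
 [  2  -6  -1 139 140 132 132 125 119 115 114 108 104 101   3  -2  -3  -2
    1   2]
 [ -1   2 152 156 152 152 154 148 147 144 138 136 131 124 122 118   0   2
    0  -3]
 [ -4   2 152 154 155 152 153 153 156 156 157 152 153 152 149 127   8   8
    0   0]
 [  7   2 148 148 145 151 150 152 151 153 154 152 155 158 153 123   8  12
   11  -4]
 [ -2  -1 143 
[... 476 characters left out ...]
  72  24
    7   1]
 [  0  -1 118 116 120 141 180 176 149 147 148 128 123 127 126 102  68  17
    2  -2]
 [ -1   1 116 119 120 139 176 176 142 140 143 121 124 125 120 108  61  11
    1  -6]
 [  6  -5 114 115 117 133 175 170 135 141 137 117 123 118 118 105  58   0
   -2  -1]
 [  4  -2 109 109 106 111 167 168 132 132 109 115 117 113 113  87  51   3
   -2   4]
 [  4   1 105 101 105 106 159 167 112 109 110 109 109 112 108  62  14   8
    1   1]
 [  3   4 100  99 100 105 100 103 106 106 106 105 107 105 105  57   8  11
    2   0]
 [ -1  -1  93  97  98 102  93  98 109  97 108 106 102 100 100   9   7   4
    2   0]
 [  1  -1   1  -1   8   5   5  11  95  96  95  99  94 104  92  13  12   6
    3  -1]]
```

The top view shows the white bracket on the faceplate at about (411,243), its long axis near 30° in world. The stack is at (275,224), and the console knob is at (155,246) with its bar running up-down. The blue, turquoise and yellow brackets are decoys. The scene view agrees.

```bash
cat >>h.py <<'E'
from scipy.spatial.transform import Rotation as Ro
def plan(p,zdir,ydir):
    s=arm.read_state(); R0=Ro.from_quat(s["ee_rot"]); z=np.array(zdir,float); z/=np.linalg.norm(z)
    y0=R0.as_matrix()[:,1]; y=np.array(ydir,float); y-=z*(y@z); y/=np.linalg.norm(y)
    if y@y0<0: y=-y
    R1=Ro.from_matrix(np.stack([np.cross(y,z),y,z],1))
    d=np.array(p)-s["position"]
    print("pos",s["position"].round(1),"t",round(s["clock"],2),"turn deg",np.degrees((R0.inv()*R1).as_rotvec()).round(2),
      "shift before turn cm",(R0.inv().apply(d)/10).round(2),"after turn",(R1.inv().apply(d)/10).round(2))
E
python3 - <<'E'
from h import *
W=cloud("top",np.load("pics/top0.npy"))
R,_=rect(W,(128,205,72,70),85,160)
R=R[:]
# robust plane
idx=np.ones(len(R),bool)
for k in range(15):
    A=np.c_[R[idx,:2],np.ones(idx.sum())]; c=np.linalg.lstsq(A,R[idx,2],rcond=None)[0]
    e=R[:,2]-np.c_[R[:,:2],np.ones(len(R))]@c; idx=abs(e)<max(4,30-3*k)
n=np.array([-c[0],-c[1],1]);n/=np.linalg.norm(n);print("n",n,np.degrees(np.arccos(n[2])),np.degrees(np.arctan2(-n[1],-n[0])),idx.sum())
F=R[idx]; print("face pts centroid",F.mean(0))
Q,_=rect(W,(128,205,72,70),85,250); h=(Q-F.mean(0))@n
u=np.cross([0,0,1],n);u/=np.linalg.norm(u);v=np.cross(n,u)
def pr(S): return np.c_[(S-F.mean(0))@u,(S-F.mean(0))@v].astype(np.float32)
print("uv",u,v)
for nm,lo,hi in(("face",-4,4),("disc",14,26),("bar",40,60)):
    S=Q[(h>lo)&(h<hi)]; q=cv2.minAreaRect(pr(S)); hh=np.median((S-F.mean(0))@n)
    c3=F.mean(0)+u*q[0][0]+v*q[0][1]+n*hh; a=np.radians(q[2]); 
    print(nm,len(S),q,"h",hh,"c",c3.round(1),"side1 dir",(u*np.cos(a)+v*np.sin(a)).round(3))
plan([562,-290,200],[0,0,-1],[-np.sin(np.radians(29.7)),np.cos(np.radians(29.7)),0])
E
```

```text
n [-0.41645075  0.05842126  0.9072793 ] 24.86796255794348 -7.985553265149792 2742
face pts centroid [585.55316435 265.44601527 129.05281432]
uv [-0.13892341 -0.99030313  0.        ] [ 0.89848153 -0.12604233  0.42052857]
face 2830 ((-2.3130416870117188, -6.9256439208984375), (150.15411376953125, 140.7408905029297), 89.91576385498047) h 0.013974078204447148 c [579.6 268.6 126.2] side1 dir [ 0.898 -0.127  0.421]
disc 395 ((-2.1153526306152344, -4.158275604248047), (62.04918670654297, 66.67514038085938), 80.77084350585938) h 20.157424834665655 c [573.7 269.2 145.6] side1 dir [ 0.865 -0.283  0.415]
bar 293 ((-2.275099277496338, -7.220325469970703), (66.94596099853516, 19.35484504699707), 86.73780822753906) h 51.220108174199886 c [558.1 271.6 172.5] side1 dir [ 0.889 -0.182  0.42 ]
pos [ 241.5 -576.4  192.4] t 0.6 turn deg [-0.    0.   -6.97] shift before turn cm [-40.62  14.03  -0.76] after turn [-42.03   9.    -0.76]
```

>>> send_rows([
  {"gripper": -1,"az": -6.97},
  {"gripper": -1,"x": -3.8,"y": 0.8},
  {"gripper": -1,"x": -3.8,"y": 0.8},
  {"gripper": -1,"x": -3.8,"y": 0.8},
  {"gripper": -1,"x": -3.8,"y": 0.8},
])

```text
$.targets[0]: bad value
```

>>> send_rows([
  {"gripper": -1,"x": -3.8,"y": 0.8},
  {"gripper": -1,"x": -3.8,"y": 0.8},
  {"gripper": -1,"x": -3.8,"y": 0.8},
  {"gripper": -1,"x": -3.8,"y": 0.8},
  {"gripper": -1,"x": -3.8,"y": 0.8},
])

```text
$.targets[0]: bad value
```

```bash
python3 - <<'E'
from h import *
plan([562.3,-290.3,109],[0,0,-1],[-np.sin(np.radians(29.7)),np.cos(np.radians(29.7)),0])
E
```

```text
pos [ 241.5 -576.4  192.4] t 0.6 turn deg [-0.    0.   -6.97] shift before turn cm [-40.64  13.99   8.34] after turn [-42.04   8.96   8.34]
```

>>> send_rows([
  {"gripper": -1,"x": 0,"y": 0,"z": 0,"ax": 0,"ay": 0,"az": -6.97},
  {"gripper": -1,"x": -3.8,"y": 0.8,"z": 0,"ax": 0,"ay": 0,"az": 0},
  {"gripper": -1,"x": -3.8,"y": 0.8,"z": 0,"ax": 0,"ay": 0,"az": 0},
  {"gripper": -1,"x": -3.8,"y": 0.8,"z": 0,"ax": 0,"ay": 0,"az": 0},
  {"gripper": -1,"x": -3.8,"y": 0.8,"z": 0,"ax": 0,"ay": 0,"az": 0},
])

```text
clock: 1.02
position: [358.5, -472.3, 192.6]
ee_rot: [-0.256, 0.967, -0.0, 0.0]
contact_force: [0.9, -1.0, -0.1]
gripper_width: 85.3
grasp_force: 0.0
```

>>> send_rows([
  {"gripper": -1,"x": -3.8,"y": 0.8,"z": 0,"ax": 0,"ay": 0,"az": 0},
  {"gripper": -1,"x": -3.8,"y": 0.8,"z": 0,"ax": 0,"ay": 0,"az": 0},
  {"gripper": -1,"x": -3.8,"y": 0.8,"z": 0,"ax": 0,"ay": 0,"az": 0},
  {"gripper": -1,"x": -3.8,"y": 0.8,"z": 0,"ax": 0,"ay": 0,"az": 0},
  {"gripper": -1,"x": -3.8,"y": 0.8,"z": 0,"ax": 0,"ay": 0,"az": 0},
])

```text
clock: 1.43
position: [504.2, -342.9, 192.7]
ee_rot: [-0.256, 0.967, -0.0, 0.0]
contact_force: [0.6, -0.5, 1.1]
gripper_width: 85.2
grasp_force: 0.0
```

>>> send_rows([
  {"gripper": -1,"x": 0,"y": 0,"z": 0,"ax": 0,"ay": 0,"az": 0},
  {"gripper": -1,"x": 0,"y": 0,"z": 0,"ax": 0,"ay": 0,"az": 0},
])

```text
clock: 1.6
position: [504.3, -342.8, 192.2]
ee_rot: [-0.258, 0.966, 0.0, -0.0]
contact_force: [-0.7, 0.5, 0.6]
gripper_width: 85.5
grasp_force: 0.0
```

```bash
python3 - <<'E'
from h import *
plan([562.3,-290.3,109],[0,0,-1],[-np.sin(np.radians(29.7)),np.cos(np.radians(29.7)),0])
E
```

```text
pos [ 504.3 -342.8  192.2] t 1.6 turn deg [ 0.02 -0.01  0.21] shift before turn cm [-7.64  1.66  8.32] after turn [-7.64  1.69  8.32]
```

>>> send_rows([
  {"gripper": -1,"x": -3.82,"y": 0.83,"z": 0,"ax": 0,"ay": 0,"az": 0},
  {"gripper": -1,"x": -3.82,"y": 0.83,"z": 0,"ax": 0,"ay": 0,"az": 0},
  {"gripper": -1,"x": 0,"y": 0,"z": 3.0,"ax": 0,"ay": 0,"az": 0},
  {"gripper": -1,"x": 0,"y": 0,"z": 0,"ax": 0,"ay": 0,"az": 0},
  {"gripper": -1,"x": 0,"y": 0,"z": 0,"ax": 0,"ay": 0,"az": 0},
])

```text
clock: 2.02
position: [559.1, -292.5, 160.9]
ee_rot: [-0.256, 0.967, 0.001, -0.002]
contact_force: [-0.4, -0.1, 0.0]
gripper_width: 85.8
grasp_force: 0.0
```

```bash
python3 - <<'E'
from h import *
p,d=arm.get_image("scene"); W=cloud("scene",d)
c=p[130:300,160:330]; cv2.imwrite("pics/s1.png",cv2.resize(c[:,:,::-1],None,fx=3.4,fy=3.4,interpolation=2))
plan([562.3,-290.3,109],[0,0,-1],[-np.sin(np.radians(29.7)),np.cos(np.radians(29.7)),0])
E
```

```text
pos [ 560.  -293.3  162.6] t 2.07 turn deg [ 0.02 -0.08 -0.07] shift before turn cm [-0.36  0.15  5.36] after turn [-0.35  0.15  5.36]
```

View pics/s1.png

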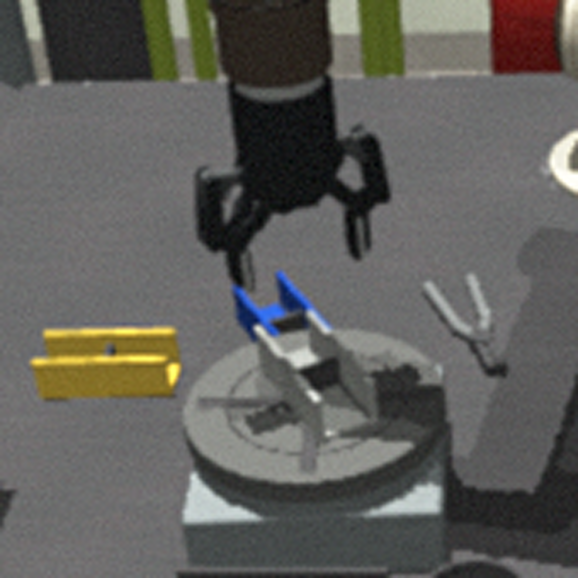

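The fingers straddle the grey bracket, centred near (310,350) in the crop, with the gripper open above it. I'll descend and close.

>>> send_rows([
  {"gripper": -1,"x": -0.35,"y": 0.15,"z": 2.5,"ax": 0,"ay": 0,"az": 0},
  {"gripper": -1,"x": 0,"y": 0,"z": 2.4,"ax": 0,"ay": 0,"az": 0},
  {"gripper": -1,"x": 0,"y": 0,"z": 1.0,"ax": 0,"ay": 0,"az": 0},
  {"gripper": -1,"x": 0,"y": 0,"z": 0,"ax": 0,"ay": 0,"az": 0},
  {"gripper": 1,"x": 0,"y": 0,"z": 0,"ax": 0,"ay": 0,"az": 0},
])

```text
clock: 2.48
position: [563.4, -290.3, 104.6]
ee_rot: [-0.256, 0.967, -0.001, 0.0]
contact_force: [0.1, -0.4, 0.6]
gripper_width: 75.3
grasp_force: 0.0
```

>>> send_rows([
  {"gripper": 1,"x": 0,"y": 0,"z": 0,"ax": 0,"ay": 0,"az": 0},
  {"gripper": 1,"x": 0,"y": 0,"z": 0,"ax": 0,"ay": 0,"az": 0},
  {"gripper": 1,"x": 0,"y": 0,"z": 0,"ax": 0,"ay": 0,"az": 0},
  {"gripper": 1,"x": 0,"y": 0,"z": 0,"ax": 0,"ay": 0,"az": 0},
  {"gripper": 1,"x": 0,"y": 0,"z": 0,"ax": 0,"ay": 0,"az": 0},
])

```text
clock: 2.9
position: [563.6, -289.1, 104.0]
ee_rot: [-0.256, 0.967, -0.0, 0.0]
contact_force: [0.4, 0.4, 0.1]
gripper_width: 12.4
grasp_force: 0.0
```

```bash
python3 - <<'E'
from h import *
p,d=arm.get_image("scene")
c=p[130:300,160:330]; cv2.imwrite("pics/s2.png",cv2.resize(c[:,:,::-1],None,fx=3.4,fy=3.4,interpolation=2))
print(arm.read_state())
E
```

```text
{'clock': 2.95, 'joints': array([-2.18883542e-01,  4.68960830e-01, -9.11952258e-02,  1.83740586e-05,
       -1.01003447e+00, -8.33333449e-01]), 'joint_vel': array([ 0.00168916,  0.00334754, -0.00416252, -0.00074256, -0.00044679,
       -0.00122528]), 'joint_efforts': array([-2.51089479e-02, -4.18024099e+01,  1.72377276e+01,  3.82899463e+00,
        9.62091435e-04,  7.20633238e-05]), 'position': array([ 563.53214542, -289.06758519,  103.80495429]), 'ee_rot': array([-2.56398738e-01,  9.66571050e-01, -1.46291273e-04,  2.65346417e-04]), 'contact_force': array([ 8.58053538e-02, -6.65533807e-02, -2.21612017e-05]), 'wrist_torque': array([0.02104368, 0.02798665, 0.03260971]), 'grasp_force': 0.0, 'gripper_width': 4.557933565931378}
```

View pics/s2.png

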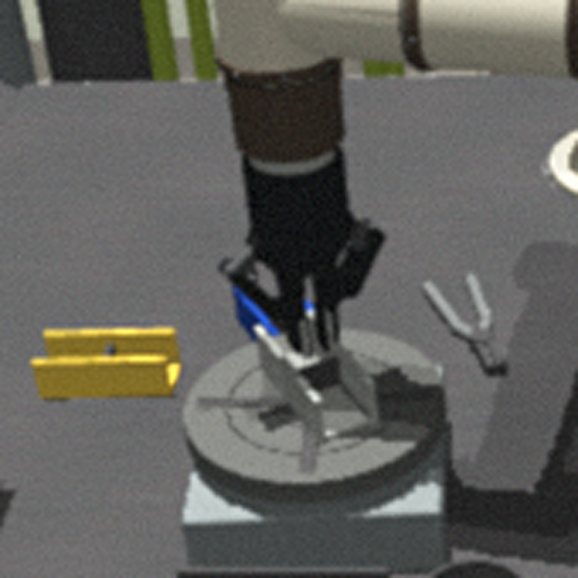

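The shut fingers appear at about (310,330) in the crop, behind or over the far part of the bracket, which hasn't moved. I'll check the geometry with the scene camera's depth.

```bash
python3 - <<'E'
from h import *
p,d=arm.get_image("scene"); W=cloud("scene",d)
def proj(n,P):
    m=arm.camera_model(n);T=np.linalg.inv(m["cam_to_world"]);q=T[:3,:3]@P+T[:3,3];return (m["fx"]*q[0]/q[2]+m["cx"],m["fy"]*q[1]/q[2]+m["cy"],q[2])
print("TCP px",proj("scene",np.array([563.5,-289,104])))
for v in range(205,262,4): print(v,[tuple(np.nan_to_num(W[v,u]).round().astype(int).tolist()) for u in range(232,276,6)])
R,q=rect(cloud("scene",np.load("pics/scene0.npy")),(222,215,65,60),128,150); print("scene0 bracket",len(R),q)
R,q=rect(cloud("scene",np.load("pics/scene0.npy")),(205,220,90,70),95,104); print("scene0 plate",len(R),q)
E
```

```text
TCP px (np.float64(254.06404897217084), np.float64(244.10852905216947), np.float64(1359.9375072959795))
205 [(591, -329, 246), (588, -314, 244), (587, -299, 243), (572, -286, 234), (572, -271, 234), (540, -260, 214), (551, -243, 220), (181, -268, -3)]
209 [(590, -330, 234), (207, -391, -1), (580, -301, 227), (567, -288, 219), (572, -272, 221), (538, -261, 201), (214, -287, 1), (209, -266, -2)]
213 [(600, -329, 228), (236, -387, 1), (575, -304, 212), (579, -287, 214), (572, -273, 209), (558, -260, 200), (234, -285, -2), (237, -264, -1)]
217 [(317, -392, 37), (594, -317, 212), (568, -306, 195), (0, 0, 0), (566, -275, 193), (557, -261, 187), (260, -283, -2), (265, -262, 1)]
221 [(328, -391, 29), (593, -318, 199), (586, -304, 194), (575, -291, 187), (569, -276, 182), (289, -301, 1), (291, -280, 2), (285, -261, -2)]
225 [(326, -393, 12), (366, -366, 38), (339, -352, 20), (578, -291, 176), (563, -278, 166), (306, -299, -3), (311, -279, -1), (317, -259, 3)]
229 [(326, -395, -3), (543, -332, 141), (478, -327, 97), (578, -293, 164), (568, -278, 157), (485, -275, 100), (487, -257, 101), (482, 
[... 729 characters left out ...]
13), (582, -233, 100)]
253 [(599, -345, 102), (598, -329, 100), (600, -313, 101), (611, -294, 109), (605, -280, 104), (604, -264, 103), (611, -247, 108), (599, -232, 99)]
257 [(611, -344, 97), (613, -327, 98), (616, -311, 100), (617, -295, 101), (623, -278, 104), (615, -263, 98), (621, -246, 102), (618, -231, 99)]
261 [(635, -340, 102), (636, -324, 103), (635, -308, 101), (636, -293, 101), (632, -277, 98), (636, -261, 101), (641, -245, 104), (636, -230, 100)]
scene0 bracket 235 ((566.83203125, -291.6015930175781), (125.18854522705078, 51.937870025634766), 30.042678833007812)
scene0 plate 2154 ((574.752197265625, -293.0709228515625), (209.24700927734375, 208.934326171875), 34.870121002197266)
```

```bash
python3 - <<'E'
from h import *
def proj(n,P):
    m=arm.camera_model(n);T=np.linalg.inv(m["cam_to_world"]);q=T[:3,:3]@np.array(P,float)+T[:3,3];return np.round([m["fx"]*q[0]/q[2]+m["cx"],m["fy"]*q[1]/q[2]+m["cy"]],1)
for P in([539,-256,175],[581,-330,175]): print("s1 tip expected crop px",(proj("scene",P)-[160,130])*3.4)
s=arm.read_state();print(s["position"],s["gripper_width"],s["grasp_force"],s["contact_force"])
a=arm.get_image("scene")[0][190:265,215:290];b=arm.get_image("top")[0][190:290,350:470]
c=np.hstack([cv2.resize(a,(400,400),interpolation=2),cv2.resize(b,(400,400),interpolation=2)])
cv2.imwrite("pics/s3.png",c[:,:,::-1])
E
```

```text
s1 tip expected crop px [355.98 296.48]
s1 tip expected crop px [255.68 327.76]
[ 563.46556262 -289.04713523  103.63100445] 0.47104704496912336 0.0 [ 0.03811386 -0.17243418  0.04859163]
```

View pics/s3.png

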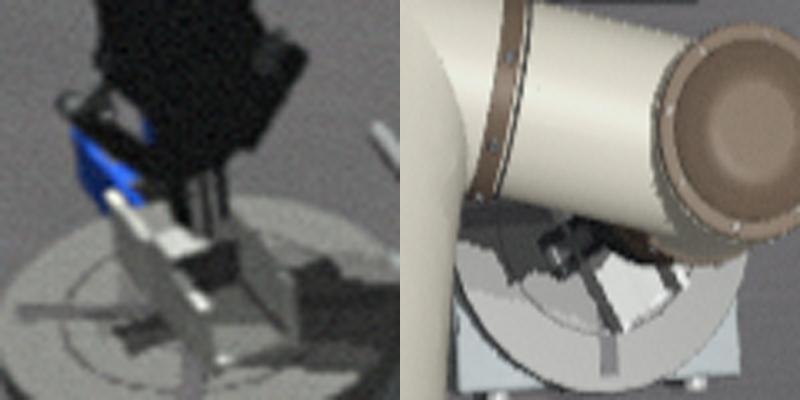

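The fingertips sit just above the rib at about z 140, although the state reports 104. So the real tips are about 36 mm higher than reported. I'll check this against the start picture and the current depth.

```bash
python3 - <<'E'
from h import *
def tip(W,c,r,lo):
    P=W.reshape(-1,3);P=P[(np.hypot(P[:,0]-c[0],P[:,1]-c[1])<r)&(P[:,2]>lo)&(P[:,2]<330)]
    for a in range(int(lo),300,10):
        S=P[(P[:,2]>=a)&(P[:,2]<a+10)]
        if len(S): print(a,len(S),"x",S[:,0].min().round(),S[:,0].max().round(),"y",S[:,1].min().round(),S[:,1].max().round(),"mean",S.mean(0).round())
print("start, TCP 241.5,-576.4,192"); tip(cloud("scene",np.load("pics/scene0.npy")),(241,-576),100,150)
d=arm.get_image("scene")[1]
print("now"); tip(cloud("scene",d),(563,-289),40,100)
E
```

```text
start, TCP 241.5,-576.4,192
240 13 x 218.0 272.0 y -619.0 -526.0 mean [ 242. -557.  248.]
250 29 x 219.0 272.0 y -625.0 -524.0 mean [ 251. -579.  256.]
260 26 x 221.0 275.0 y -628.0 -524.0 mean [ 250. -574.  265.]
270 32 x 217.0 277.0 y -631.0 -523.0 mean [ 250. -578.  275.]
280 36 x 222.0 274.0 y -630.0 -510.0 mean [ 248. -567.  285.]
290 95 x 216.0 285.0 y -650.0 -505.0 mean [ 251. -579.  295.]
now
100 142 x 525.0 602.0 y -329.0 -257.0 mean [ 577. -288.  105.]
110 66 x 531.0 599.0 y -328.0 -259.0 mean [ 568. -290.  115.]
120 76 x 536.0 601.0 y -327.0 -258.0 mean [ 567. -292.  125.]
130 75 x 541.0 601.0 y -328.0 -255.0 mean [ 569. -289.  135.]
140 33 x 554.0 602.0 y -323.0 -257.0 mean [ 576. -293.  144.]
150 29 x 561.0 579.0 y -306.0 -276.0 mean [ 571. -289.  156.]
160 36 x 562.0 581.0 y -305.0 -275.0 mean [ 571. -289.  165.]
170 34 x 562.0 580.0 y -303.0 -277.0 mean [ 572. -289.  175.]
180 46 x 556.0 585.0 y -305.0 -258.0 mean [ 571. -284.  186.]
190 108 x 537.0 594.0 y -319.0 -252.0 mean [ 570. -286.  196.]
200 70 x 540.0 593.0 y -324.0 -251.0 mean [ 569. -284.  205.]
210 79 x 535.0 593.0 y -320.0 -250.0 mean [ 567. -277.  215.]
220 68 x 545.0 591.0 y -321.0 -252.0 mean [ 575. -285.  225.]
230 79 x 547.0 592.0 y -317.0 -255.0 mean [ 577. -285.  235.]
240 102 x 552.0 593.0 y -319.0 -253.0 mean [ 576. -284.  245.]
250 87 x 549.0 593.0 y -325.0 -250.0 mean [ 574. -286.  254.]
260 24 x 548.0 597.0 y -327.0 -254.0 mean [ 585. -308.  264.]
270 75 x 566.0 603.0 y -325.0 -252.0 mean [ 592. -286.  275.]
280 95 x 567.0 602.0 y -326.0 -253.0 mean [ 593. -283.  285.]
290 96 x 569.0 603.0 y -325.0 -252.0 mean [ 592. -287.  295.]
```

Both views show the fingertips sitting a constant 38 mm or so higher than reported. I'll treat this as a TCP z offset: true z is about reported + 38. Next: open while raising slightly, then descend by that extra amount and watch the force.

>>> send_rows([
  {"gripper": -1,"x": 0,"y": 0,"z": -1.5,"ax": 0,"ay": 0,"az": 0},
  {"gripper": -1,"x": 0.05,"y": -0.1,"z": 0,"ax": 0,"ay": 0,"az": 0},
  {"gripper": -1,"x": 0,"y": 0,"z": 0,"ax": 0,"ay": 0,"az": 0},
  {"gripper": -1,"x": 0,"y": 0,"z": 0,"ax": 0,"ay": 0,"az": 0},
  {"gripper": -1,"x": 0,"y": 0,"z": 0,"ax": 0,"ay": 0,"az": 0},
])

```text
clock: 3.57
position: [563.0, -290.0, 117.7]
ee_rot: [-0.256, 0.967, 0.0, -0.0]
contact_force: [-0.3, 0.1, 0.3]
gripper_width: 59.9
grasp_force: 0.0
```

>>> send_rows([
  {"gripper": -1,"x": 0,"y": 0,"z": 0,"ax": 0,"ay": 0,"az": 0},
  {"gripper": -1,"x": 0,"y": 0,"z": 2.0,"ax": 0,"ay": 0,"az": 0},
  {"gripper": -1,"x": 0,"y": 0,"z": 1.5,"ax": 0,"ay": 0,"az": 0},
  {"gripper": -1,"x": 0,"y": 0,"z": 0,"ax": 0,"ay": 0,"az": 0},
  {"gripper": -1,"x": 0,"y": 0,"z": 0,"ax": 0,"ay": 0,"az": 0},
])

```text
clock: 3.98
position: [562.8, -290.1, 82.5]
ee_rot: [-0.256, 0.967, 0.0, -0.001]
contact_force: [0.5, -1.2, 0.7]
gripper_width: 85.4
grasp_force: 0.0
```

>>> send_rows([
  {"gripper": -1,"x": 0,"y": 0,"z": 0.8,"ax": 0,"ay": 0,"az": 0},
  {"gripper": -1,"x": 0,"y": 0,"z": 0.8,"ax": 0,"ay": 0,"az": 0},
  {"gripper": -1,"x": 0,"y": 0,"z": 0,"ax": 0,"ay": 0,"az": 0},
  {"gripper": -1,"x": 0,"y": 0,"z": 0,"ax": 0,"ay": 0,"az": 0},
])

```text
clock: 4.32
position: [563.1, -290.1, 67.0]
ee_rot: [-0.256, 0.967, 0.0, -0.0]
contact_force: [-0.0, 0.4, 1.8]
gripper_width: 85.7
grasp_force: 0.0
```

>>> send_rows([
  {"gripper": 1,"x": 0,"y": 0,"z": 0,"ax": 0,"ay": 0,"az": 0},
  {"gripper": 1,"x": 0,"y": 0,"z": 0,"ax": 0,"ay": 0,"az": 0},
  {"gripper": 1,"x": 0,"y": 0,"z": 0,"ax": 0,"ay": 0,"az": 0},
  {"gripper": 1,"x": 0,"y": 0,"z": 0,"ax": 0,"ay": 0,"az": 0},
  {"gripper": 1,"x": 0,"y": 0,"z": 0,"ax": 0,"ay": 0,"az": 0},
])

```text
clock: 4.73
position: [564.3, -290.7, 68.4]
ee_rot: [-0.257, 0.967, -0.001, 0.001]
contact_force: [1.4, -1.2, 2.1]
gripper_width: 49.3
grasp_force: 65.1
```

>>> send_rows([
  {"gripper": 1,"x": 0,"y": 0,"z": 0,"ax": 0,"ay": 0,"az": 0},
  {"gripper": 1,"x": 0,"y": 0,"z": 0,"ax": 0,"ay": 0,"az": 0},
])

```text
clock: 4.9
position: [564.3, -290.7, 68.4]
ee_rot: [-0.257, 0.967, -0.001, 0.001]
contact_force: [1.2, -0.9, 4.8]
gripper_width: 49.5
grasp_force: 65.1
```

>>> send_rows([
  {"gripper": 1,"x": 0,"y": 0,"z": -2,"ax": 0,"ay": 0,"az": 0},
  {"gripper": 1,"x": 0,"y": 0,"z": -3,"ax": 0,"ay": 0,"az": 0},
  {"gripper": 1,"x": 0,"y": 0,"z": -1,"ax": 0,"ay": 0,"az": 0},
  {"gripper": 1,"x": -1.0,"y": 1.2,"z": 0,"ax": 0,"ay": 0,"az": 0},
  {"gripper": 1,"x": -2.0,"y": 2.3,"z": 0,"ax": 0,"ay": 0,"az": 0},
])

```text
clock: 5.32
position: [570.8, -246.1, 126.2]
ee_rot: [-0.254, 0.967, 0.001, -0.001]
contact_force: [0.8, 0.3, -6.5]
gripper_width: 49.1
grasp_force: 64.7
```

>>> send_rows([
  {"gripper": 1,"x": -2.2,"y": 2.55,"z": 0,"ax": 0,"ay": 0,"az": 0},
  {"gripper": 1,"x": -2.2,"y": 2.55,"z": 0,"ax": 0,"ay": 0,"az": 0},
  {"gripper": 1,"x": -2.2,"y": 2.55,"z": 0,"ax": 0,"ay": 0,"az": 0},
  {"gripper": 1,"x": -2.2,"y": 2.55,"z": 0,"ax": 0,"ay": 0,"az": 0},
  {"gripper": 1,"x": -2.2,"y": 2.55,"z": 0,"ax": 0,"ay": 0,"az": 0},
])

```text
clock: 5.73
position: [602.7, -77.7, 125.0]
ee_rot: [-0.256, 0.967, 0.001, -0.002]
contact_force: [1.7, -0.2, -6.5]
gripper_width: 49.3
grasp_force: 64.6
```

>>> send_rows([
  {"gripper": 1,"x": -2.2,"y": 2.55,"z": 0,"ax": 0,"ay": 0,"az": 0},
  {"gripper": 1,"x": -2.2,"y": 2.55,"z": 0,"ax": 0,"ay": 0,"az": 0},
  {"gripper": 1,"x": -1.5,"y": 1.8,"z": 0,"ax": 0,"ay": 0,"az": 0},
  {"gripper": 1,"x": -0.6,"y": 0.7,"z": 0,"ax": 0,"ay": 0,"az": 0},
  {"gripper": 1,"x": 0,"y": 0,"z": 0,"ax": 0,"ay": 0,"az": 0},
])

```text
clock: 6.15
position: [622.2, 21.2, 125.1]
ee_rot: [-0.258, 0.966, 0.001, -0.002]
contact_force: [-0.2, -0.4, -5.6]
gripper_width: 49.4
grasp_force: 64.4
```

```bash
python3 - <<'E'
from h import *
plan([624,17.5,49],[0,0,-1],[-.495,.869,0])
p,d=arm.get_image("scene"); print(arm.read_state()["grasp_force"])
W=cloud("scene",d); P=W.reshape(-1,3); S=P[(np.hypot(P[:,0]-620,P[:,1]-17)<75)&(P[:,2]>86)&(P[:,2]<175)]
print(len(S),np.percentile(S[:,2],[1,5,20]),cv2.minAreaRect(S[:,:2].astype(np.float32)))
cv2.imwrite("pics/s4.png",cv2.resize(p[150:310,270:430][:,:,::-1],None,fx=3,fy=3,interpolation=2))
E
```

```text
pos [622.2  21.2 125.1] t 6.15 turn deg [ 0.13 -0.16  0.19] shift before turn cm [ 0.01 -0.42  7.61] after turn [ 0.03 -0.41  7.61]
64.41925764083862
404 [155.44711516 157.2738496  160.22235746] ((627.0480346679688, 15.825176239013672), (125.49563598632812, 58.36835479736328), 31.07191276550293)
```

View pics/s4.png

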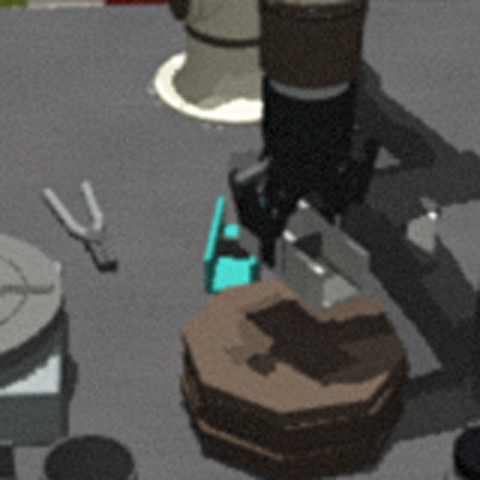

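The bracket is held level over the stack (crop ~(325,260)), with its underside near z 156. I'll lower it 76 mm.

>>> send_rows([
  {"gripper": 1,"x": 0,"y": -0.4,"z": 3,"ax": 0,"ay": 0,"az": 0},
  {"gripper": 1,"x": 0,"y": 0,"z": 2.5,"ax": 0,"ay": 0,"az": 0},
  {"gripper": 1,"x": 0,"y": 0,"z": 1.2,"ax": 0,"ay": 0,"az": 0},
  {"gripper": 1,"x": 0,"y": 0,"z": 0.5,"ax": 0,"ay": 0,"az": 0},
  {"gripper": 1,"x": 0,"y": 0,"z": 0,"ax": 0,"ay": 0,"az": 0},
])

```text
clock: 6.62
position: [623.6, 13.6, 53.2]
ee_rot: [-0.255, 0.967, 0.0, -0.002]
contact_force: [0.8, -0.2, -6.5]
gripper_width: 49.0
grasp_force: 64.3
```

>>> send_rows([
  {"gripper": 1,"x": 0,"y": 0,"z": 0.15,"ax": 0,"ay": 0,"az": 0},
  {"gripper": 1,"x": 0,"y": 0,"z": 0.15,"ax": 0,"ay": 0,"az": 0},
  {"gripper": 1,"x": 0,"y": 0,"z": 0,"ax": 0,"ay": 0,"az": 0},
])

```text
clock: 6.87
position: [625.9, 15.0, 53.4]
ee_rot: [-0.256, 0.967, 0.0, 0.001]
contact_force: [0.3, 0.2, -5.7]
gripper_width: 49.1
grasp_force: 64.3
```

>>> send_rows([
  {"gripper": 1,"x": 0,"y": 0,"z": 0.15,"ax": 0,"ay": 0,"az": 0},
  {"gripper": 1,"x": 0,"y": 0,"z": 0.1,"ax": 0,"ay": 0,"az": 0},
  {"gripper": 1,"x": 0,"y": 0,"z": 0,"ax": 0,"ay": 0,"az": 0},
])

```text
clock: 7.12
position: [625.2, 15.1, 50.1]
ee_rot: [-0.256, 0.967, 0.0, 0.0]
contact_force: [0.6, -0.0, -6.7]
gripper_width: 48.9
grasp_force: 64.4
```

>>> send_rows([
  {"gripper": 1,"x": 0,"y": 0,"z": 0.1,"ax": 0,"ay": 0,"az": 0},
  {"gripper": 1,"x": 0,"y": 0,"z": 0,"ax": 0,"ay": 0,"az": 0},
])

```text
clock: 7.28
position: [625.2, 15.1, 48.8]
ee_rot: [-0.256, 0.967, 0.0, -0.0]
contact_force: [0.1, 0.1, -5.6]
gripper_width: 49.4
grasp_force: 64.4
```

>>> send_rows([
  {"gripper": 1,"x": 0,"y": 0,"z": 0.1,"ax": 0,"ay": 0,"az": 0},
  {"gripper": 1,"x": 0,"y": 0,"z": 0,"ax": 0,"ay": 0,"az": 0},
])

```text
clock: 7.45
position: [625.4, 15.1, 48.4]
ee_rot: [-0.256, 0.967, -0.0, 0.0]
contact_force: [-0.9, 0.6, -2.6]
gripper_width: 49.1
grasp_force: 64.7
```

>>> send_rows([
  {"gripper": 1,"x": 0,"y": 0,"z": 0.1,"ax": 0,"ay": 0,"az": 0},
  {"gripper": 1,"x": 0,"y": 0,"z": 0,"ax": 0,"ay": 0,"az": 0},
])

```text
clock: 7.62
position: [625.4, 15.1, 48.4]
ee_rot: [-0.257, 0.967, -0.0, 0.0]
contact_force: [-4.2, 1.5, 4.0]
gripper_width: 49.1
grasp_force: 65.6
```

>>> send_rows([
  {"gripper": -1,"x": 0,"y": 0,"z": 0,"ax": 0,"ay": 0,"az": 0},
  {"gripper": -1,"x": 0,"y": 0,"z": 0,"ax": 0,"ay": 0,"az": 0},
  {"gripper": -1,"x": 0,"y": 0,"z": 0,"ax": 0,"ay": 0,"az": 0},
  {"gripper": -1,"x": 0,"y": 0,"z": 0,"ax": 0,"ay": 0,"az": 0},
  {"gripper": -1,"x": 0,"y": 0,"z": 0,"ax": 0,"ay": 0,"az": 0},
])

```text
clock: 8.03
position: [625.7, 15.1, 47.0]
ee_rot: [-0.256, 0.967, -0.0, 0.0]
contact_force: [-0.9, 1.0, 0.4]
gripper_width: 85.4
grasp_force: 0.0
```

>>> send_rows([
  {"gripper": -1,"x": 0,"y": 0,"z": 0,"ax": 0,"ay": 0,"az": 0},
  {"gripper": -1,"x": 0,"y": 0,"z": -2,"ax": 0,"ay": 0,"az": 0},
  {"gripper": -1,"x": 0,"y": 0,"z": -4,"ax": 0,"ay": 0,"az": 0},
  {"gripper": -1,"x": 0,"y": 0,"z": -4,"ax": 0,"ay": 0,"az": 0},
  {"gripper": -1,"x": 0,"y": 0,"z": -4,"ax": 0,"ay": 0,"az": 0},
])

```text
clock: 8.45
position: [624.9, 14.8, 188.3]
ee_rot: [-0.256, 0.967, -0.0, -0.001]
contact_force: [0.9, -0.2, 0.7]
gripper_width: 85.4
grasp_force: 0.0
```

```bash
python3 - <<'E'
from h import *
# clockwise knob: bar along x; tool z=-n
n=np.array([-0.4165,0.0584,0.9073]); bar=np.array([.889,-.182,.42])
tip_true=np.array([558.1,271.6,172.5])+n*(.8+70)
z=-n; y=np.cross(n,bar)
print("off along tool:"); plan(tip_true+n*-38,z,y)   # offset along tool z: reported lies 38 beyond
print("off world z:"); plan(tip_true-[0,0,38],z,y)
s=arm.read_state(); print(s["joints"].round(2))
d=arm.get_image("scene")[1]; R,q=rect(cloud("scene",d),(320,200,100,80),110,124); print("bracket top",len(R),q)
E
```

```text
off along tool:
pos [624.9  14.8 188.3] t 8.45 turn deg [  7.5  -24.32  40.29] shift before turn cm [-5.83 26.46 -1.41] after turn [11.28 23.9  -6.13]
off world z:
pos [624.9  14.8 188.3] t 8.45 turn deg [  7.5  -24.32  40.29] shift before turn cm [-4.56 27.43 -1.05] after turn [12.87 23.81 -6.49]
[ 0.28  0.39  0.    0.   -1.19 -1.33]
bracket top 276 ((627.2173461914062, 13.699092864990234), (121.09699249267578, 53.718414306640625), 29.662513732910156)
```

The bracket sits on the stack at about (627,14), within 5 mm of its centre. For the knob I need the half-turned grasp so joint 6 stays in range, so I'll turn about −140° about tool z here first.

>>> send_rows([
  {"gripper": -1,"x": 0,"y": 0,"z": -0.5,"ax": 0,"ay": 0,"az": -7},
  {"gripper": -1,"x": 0,"y": 0,"z": -0.5,"ax": 0,"ay": 0,"az": -7},
  {"gripper": -1,"x": 0,"y": 0,"z": -0.5,"ax": 0,"ay": 0,"az": -7},
  {"gripper": -1,"x": 0,"y": 0,"z": -0.5,"ax": 0,"ay": 0,"az": -7},
  {"gripper": -1,"x": 0,"y": 0,"z": -0.5,"ax": 0,"ay": 0,"az": -7},
])

```text
clock: 8.92
position: [625.3, 15.0, 211.9]
ee_rot: [-0.538, 0.843, 0.0, 0.0]
contact_force: [0.5, 0.3, -0.6]
gripper_width: 85.3
grasp_force: 0.0
```

>>> send_rows([
  {"gripper": -1,"x": 0,"y": 0,"z": -0.5,"ax": 0,"ay": 0,"az": -7},
  {"gripper": -1,"x": 0,"y": 0,"z": -0.5,"ax": 0,"ay": 0,"az": -7},
  {"gripper": -1,"x": 0,"y": 0,"z": -0.5,"ax": 0,"ay": 0,"az": -7},
  {"gripper": -1,"x": 0,"y": 0,"z": -0.5,"ax": 0,"ay": 0,"az": -7},
  {"gripper": -1,"x": 0,"y": 0,"z": -0.5,"ax": 0,"ay": 0,"az": -7},
])

```text
clock: 9.33
position: [625.3, 15.1, 236.8]
ee_rot: [0.766, -0.642, -0.0, 0.0]
contact_force: [1.0, 0.1, -0.9]
gripper_width: 85.0
grasp_force: 0.0
```

>>> send_rows([
  {"gripper": -1,"x": 0,"y": 0,"z": 0,"ax": 0,"ay": 0,"az": -7},
  {"gripper": -1,"x": 0,"y": 0,"z": 0,"ax": 0,"ay": 0,"az": -7},
  {"gripper": -1,"x": 0,"y": 0,"z": 0,"ax": 0,"ay": 0,"az": -7},
  {"gripper": -1,"x": 0,"y": 0,"z": 0,"ax": 0,"ay": 0,"az": -7},
  {"gripper": -1,"x": 0,"y": 0,"z": 0,"ax": 0,"ay": 0,"az": -7},
])

```text
clock: 9.75
position: [625.3, 15.1, 236.6]
ee_rot: [0.924, -0.382, 0.0, -0.0]
contact_force: [-0.4, -0.6, -0.1]
gripper_width: 85.4
grasp_force: 0.0
```

>>> send_rows([
  {"gripper": -1,"x": 0,"y": 0,"z": 0,"ax": 0,"ay": 0,"az": -7},
  {"gripper": -1,"x": 0,"y": 0,"z": 0,"ax": 0,"ay": 0,"az": -7},
  {"gripper": -1,"x": 0,"y": 0,"z": 0,"ax": 0,"ay": 0,"az": -7},
  {"gripper": -1,"x": 0,"y": 0,"z": 0,"ax": 0,"ay": 0,"az": -7},
  {"gripper": -1,"x": 0,"y": 0,"z": 0,"ax": 0,"ay": 0,"az": -7},
])

```text
clock: 10.17
position: [625.3, 15.0, 236.6]
ee_rot: [0.996, -0.087, -0.0, -0.0]
contact_force: [-0.5, -0.1, -0.3]
gripper_width: 85.6
grasp_force: 0.0
```

```bash
python3 - <<'E'
from h import *
n=np.array([-0.4165,0.0584,0.9073]); bar=np.array([.889,-.182,.42])
plan(np.array([558.1,271.6,172.5])+n*(.8+80-38),-n,np.cross(n,bar)); print(arm.read_state()["joints"].round(2))
E
```

```text
pos [625.3  15.  236.6] t 10.17 turn deg [ 1.13 24.85  1.26] shift before turn cm [-12.85 -24.05   2.52] after turn [-13.33 -23.76  -2.77]
[ 0.28  0.36  0.08 -0.   -1.29  1.11]
```

>>> send_rows([
  {"gripper": -1,"x": -1.6,"y": -3,"z": 0,"ax": 0,"ay": 0,"az": 0},
  {"gripper": -1,"x": -1.6,"y": -3,"z": 0,"ax": 0,"ay": 0,"az": 0},
  {"gripper": -1,"x": -1.6,"y": -3,"z": 0,"ax": 0,"ay": 0,"az": 0},
  {"gripper": -1,"x": -1.6,"y": -3,"z": 0,"ax": 0,"ay": 0,"az": 0},
  {"gripper": -1,"x": -1.6,"y": -3,"z": 0,"ax": 0,"ay": 0,"az": 0},
])

```text
clock: 10.58
position: [572.8, 178.2, 236.7]
ee_rot: [0.996, -0.09, 0.0, -0.0]
contact_force: [-0.0, 0.2, 0.4]
gripper_width: 85.5
grasp_force: 0.0
```

>>> send_rows([
  {"gripper": -1,"x": -1.6,"y": -3,"z": 0,"ax": 0,"ay": 0,"az": 0},
  {"gripper": -1,"x": -1.6,"y": -3,"z": 0,"ax": 0,"ay": 0,"az": 0},
  {"gripper": -1,"x": -1.6,"y": -3,"z": 0,"ax": 0,"ay": 0,"az": 0},
  {"gripper": -1,"x": 0,"y": 0,"z": 0,"ax": 0.28,"ay": 6.2,"az": 0.3},
  {"gripper": -1,"x": 0,"y": 0,"z": 0,"ax": 0.28,"ay": 6.2,"az": 0.3},
])

```text
clock: 11.0
position: [543.6, 277.1, 237.0]
ee_rot: [0.989, -0.094, 0.111, 0.004]
contact_force: [-0.3, -1.1, 0.3]
gripper_width: 85.3
grasp_force: 0.0
```

>>> send_rows([
  {"gripper": -1,"x": 0,"y": 0,"z": 0,"ax": 0.28,"ay": 6.2,"az": 0.3},
  {"gripper": -1,"x": 0,"y": 0,"z": 0,"ax": 0.28,"ay": 6.2,"az": 0.3},
  {"gripper": 0.6,"x": 0,"y": 0,"z": 0,"ax": 0,"ay": 0,"az": 0},
  {"gripper": 0.6,"x": 0,"y": 0,"z": 0,"ax": 0,"ay": 0,"az": 0},
  {"gripper": 1,"x": 0,"y": 0,"z": 0,"ax": 0,"ay": 0,"az": 0},
])

```text
clock: 11.42
position: [543.0, 275.0, 238.2]
ee_rot: [0.972, -0.098, 0.214, 0.008]
contact_force: [0.8, 0.4, 0.3]
gripper_width: 51.5
grasp_force: 0.0
```

>>> send_rows([
  {"gripper": 1,"x": 0,"y": 0,"z": 0,"ax": 0,"ay": 0,"az": 0},
  {"gripper": 1,"x": 0,"y": 0,"z": 0,"ax": 0,"ay": 0,"az": 0},
  {"gripper": 1,"x": 0,"y": 0,"z": 0,"ax": 0,"ay": 0,"az": 0},
  {"gripper": 1,"x": 0,"y": 0,"z": 0,"ax": 0,"ay": 0,"az": 0},
])

```text
clock: 11.75
position: [543.2, 274.4, 237.5]
ee_rot: [0.972, -0.099, 0.214, 0.009]
contact_force: [0.8, -0.4, 0.1]
gripper_width: 0.6
grasp_force: 0.0
```

```bash
python3 - <<'E'
from h import *
n=np.array([-0.4165,0.0584,0.9073]); bar=np.array([.889,-.182,.42])
plan(np.array([558.1,271.6,172.5])+n*(.8+80-38),-n,np.cross(n,bar))
s=arm.read_state(); R=Ro.from_quat(s["ee_rot"]).as_matrix()
for cam in("scene","top"):
    p,d=arm.get_image(cam); P=cloud(cam,d).reshape(-1,3); L=(P-s["position"])@R
    L=L[(abs(L[:,0])<45)&(abs(L[:,1])<60)&(L[:,2]>-120)&(L[:,2]<20)]
    print(cam)
    for a in range(-110,20,10):
        S=L[(L[:,2]>=a)&(L[:,2]<a+10)]
        if len(S): print(a,len(S),S.min(0).round(),S.max(0).round())
    if cam=="scene": cv2.imwrite("pics/s5.png",cv2.resize(p[140:310,370:540][:,:,::-1],None,fx=3.4,fy=3.4,interpolation=2))
print(s["gripper_width"])
E
```

```text
pos [543.2 274.4 237.5] t 11.75 turn deg [ 0.12  0.11 -0.34] shift before turn cm [-1.35  0.15  2.26] after turn [-1.36  0.15  2.25]
scene
-110 107 [ -15.  -49. -110.] [  22.   50. -100.]
-100 105 [ -13.  -40. -100.] [ 18.  42. -90.]
-90 90 [-11. -31. -90.] [ 18.  34. -80.]
-80 46 [ -8. -14. -80.] [ 16.  17. -70.]
-70 46 [ -3. -12. -70.] [ 16.  15. -61.]
-60 47 [  2. -13. -60.] [ 15.  15. -51.]
-50 36 [ -1. -11. -50.] [ 16.  14. -41.]
-40 6 [  4.  -4. -40.] [ 14.   8. -39.]
top
-110 98 [ -11.  -45. -110.] [  16.   45. -100.]
-100 147 [ -13.  -40. -100.] [ 13.  40. -90.]
-90 46 [  5. -31. -90.] [ 14.  31. -82.]
-80 27 [  3. -12. -80.] [ 11.  14. -70.]
-70 35 [  1. -12. -70.] [ 11.  15. -60.]
-60 41 [ -3. -12. -60.] [ 12.  14. -50.]
-50 15 [ -3.  -7. -49.] [ 11.  12. -40.]
-40 1 [  8.   2. -40.] [  8.   2. -40.]
0.5775126831666052
```

View pics/s5.png

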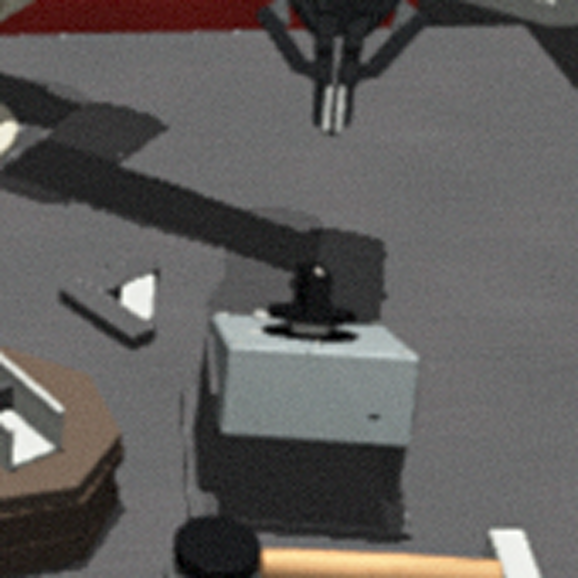

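The offset holds along the tool's z: the tips show 39 mm short of the reported TCP and laterally centred, at crop (333,130) above the knob at (315,290). I'll open, align, then descend along the knob axis.

>>> send_rows([
  {"gripper": -1,"x": -1.36,"y": 0.1,"z": 0,"ax": 0,"ay": 0,"az": 0},
  {"gripper": -1,"x": 0,"y": 0,"z": 1,"ax": 0.1,"ay": 0.1,"az": -0.3},
  {"gripper": -1,"x": 0,"y": 0,"z": 1,"ax": 0,"ay": 0,"az": 0},
  {"gripper": -1,"x": 0,"y": 0,"z": 1,"ax": 0,"ay": 0,"az": 0},
  {"gripper": -1,"x": 0,"y": 0,"z": 1,"ax": 0,"ay": 0,"az": 0},
])

```text
clock: 12.27
position: [547.2, 273.1, 194.1]
ee_rot: [0.972, -0.095, 0.215, 0.01]
contact_force: [-0.0, 0.0, -0.1]
gripper_width: 60.7
grasp_force: 0.0
```

>>> send_rows([
  {"gripper": -1,"x": 0,"y": 0,"z": 1,"ax": 0,"ay": 0,"az": 0},
  {"gripper": -1,"x": 0,"y": 0,"z": 0,"ax": 0,"ay": 0,"az": 0},
  {"gripper": -1,"x": 0,"y": 0,"z": 0,"ax": 0,"ay": 0,"az": 0},
])

```text
clock: 12.52
position: [551.0, 271.9, 184.9]
ee_rot: [0.972, -0.096, 0.214, 0.01]
contact_force: [0.7, 0.0, 1.2]
gripper_width: 85.5
grasp_force: 0.0
```

```bash
python3 - <<'E'
from h import *
n=np.array([-0.4165,0.0584,0.9073]); bar=np.array([.889,-.182,.42])
plan(np.array([558.1,271.6,172.5])+n*(.8-27-38.5),-n,np.cross(n,bar)); print(arm.read_state()["gripper_width"])
E
```

```text
pos [551.  271.9 184.9] t 12.52 turn deg [0.18 0.07 0.05] shift before turn cm [ 0.13 -0.1   7.89] after turn [ 0.12 -0.07  7.89]
85.51537324639303
```

>>> send_rows([
  {"gripper": -1,"x": 0.12,"y": -0.07,"z": 2.0,"ax": 0,"ay": 0,"az": 0},
  {"gripper": -1,"x": 0,"y": 0,"z": 2.5,"ax": 0,"ay": 0,"az": 0},
  {"gripper": -1,"x": 0,"y": 0,"z": 2.0,"ax": 0,"ay": 0,"az": 0},
  {"gripper": -1,"x": 0,"y": 0,"z": 1.3,"ax": 0,"ay": 0,"az": 0},
  {"gripper": -1,"x": 0,"y": 0,"z": 0,"ax": 0,"ay": 0,"az": 0},
])

```text
clock: 12.93
position: [584.2, 266.8, 112.9]
ee_rot: [0.972, -0.096, 0.213, 0.011]
contact_force: [0.1, -1.1, 0.5]
gripper_width: 85.2
grasp_force: 0.0
```

>>> send_rows([
  {"gripper": 1,"x": 0,"y": 0,"z": 0,"ax": 0,"ay": 0,"az": 0},
  {"gripper": 1,"x": 0,"y": 0,"z": 0,"ax": 0,"ay": 0,"az": 0},
  {"gripper": 1,"x": 0,"y": 0,"z": 0,"ax": 0,"ay": 0,"az": 0},
  {"gripper": 1,"x": 0,"y": 0,"z": 0,"ax": 0,"ay": 0,"az": 0},
  {"gripper": 1,"x": 0,"y": 0,"z": 0,"ax": 0,"ay": 0,"az": 0},
])

```text
clock: 13.35
position: [584.5, 269.0, 116.7]
ee_rot: [0.972, -0.095, 0.215, 0.009]
contact_force: [0.5, 0.0, 0.2]
gripper_width: 25.5
grasp_force: 0.0
```

>>> send_rows([
  {"gripper": 1,"x": 0,"y": 0,"z": 0,"ax": 0,"ay": 0,"az": 0},
  {"gripper": 1,"x": 0,"y": 0,"z": 0,"ax": 0,"ay": 0,"az": 0},
])

```text
clock: 13.52
position: [584.6, 269.0, 116.6]
ee_rot: [0.972, -0.095, 0.215, 0.009]
contact_force: [-2.2, -0.3, 3.0]
gripper_width: 16.9
grasp_force: 61.4
```

>>> send_rows([
  {"gripper": 1,"x": 0,"y": 0,"z": 0.3,"ax": 0,"ay": 0,"az": 0},
  {"gripper": 1,"x": 0,"y": 0,"z": 0.3,"ax": 0,"ay": 0,"az": 0},
  {"gripper": 1,"x": 0,"y": 0,"z": 0.3,"ax": 0,"ay": 0,"az": 0},
  {"gripper": 1,"x": 0,"y": 0,"z": 0,"ax": 0,"ay": 0,"az": 0},
  {"gripper": 1,"x": 0,"y": 0,"z": 0,"ax": 0,"ay": 0,"az": 0},
])

```text
clock: 13.93
position: [588.5, 268.5, 108.3]
ee_rot: [0.972, -0.095, 0.215, 0.009]
contact_force: [-6.3, 1.2, 6.7]
gripper_width: 16.7
grasp_force: 62.3
```

>>> send_rows([
  {"gripper": 1,"x": 0,"y": 0,"z": 0.1,"ax": 0,"ay": 0,"az": 0},
  {"gripper": 1,"x": 0,"y": 0,"z": 0,"ax": 0,"ay": 0,"az": 0},
])

```text
clock: 14.1
position: [588.8, 268.4, 107.7]
ee_rot: [0.972, -0.095, 0.216, 0.009]
contact_force: [-6.9, 0.7, 8.4]
gripper_width: 16.6
grasp_force: 62.6
```

>>> send_rows([
  {"gripper": 1,"x": 0,"y": 0,"z": 0.05,"ax": 0,"ay": 0,"az": 0},
  {"gripper": 1,"x": 0,"y": 0,"z": 0,"ax": 0,"ay": 0,"az": 0},
])

```text
clock: 14.27
position: [588.9, 268.4, 107.7]
ee_rot: [0.972, -0.095, 0.216, 0.009]
contact_force: [-10.1, -1.1, 11.1]
gripper_width: 16.9
grasp_force: 63.1
```

The knob is at its hard stop (14 N). Now I turn it clockwise, which is + about tool z.

>>> send_rows([
  {"gripper": 1,"x": 0,"y": 0,"z": 0,"ax": 0,"ay": 0,"az": 4},
  {"gripper": 1,"x": 0,"y": 0,"z": 0,"ax": 0,"ay": 0,"az": 4},
  {"gripper": 1,"x": 0,"y": 0,"z": 0,"ax": 0,"ay": 0,"az": 4},
  {"gripper": 1,"x": 0,"y": 0,"z": 0,"ax": 0,"ay": 0,"az": 4},
])

```text
clock: 14.6
position: [588.9, 268.3, 107.7]
ee_rot: [0.949, -0.231, 0.215, -0.022]
contact_force: [-10.3, 0.6, 11.4]
gripper_width: 16.7
grasp_force: 63.1
```

```bash
python3 - <<'E'
from bench import arm
s=arm.read_state(); print(s["contact_force"].round(1),s["wrist_torque"].round(2),s["joints"].round(2),s["grasp_force"],s["gripper_width"])
E
```

```text
[-10.3   0.6  11.4] [-0.06  2.23 -0.15] [ 0.77  0.34 -0.64  0.84 -0.46 -0.42] 63.08602452278137 16.745686702114174
```

>>> send_rows([
  {"gripper": 1,"x": 0,"y": 0,"z": 0,"ax": 0,"ay": 0,"az": 5},
  {"gripper": 1,"x": 0,"y": 0,"z": 0,"ax": 0,"ay": 0,"az": 5},
  {"gripper": 1,"x": 0,"y": 0,"z": 0,"ax": 0,"ay": 0,"az": 5},
  {"gripper": 1,"x": 0,"y": 0,"z": 0,"ax": 0,"ay": 0,"az": 5},
  {"gripper": 1,"x": 0,"y": 0,"z": 0,"ax": 0,"ay": 0,"az": 5},
])

```text
clock: 15.02
position: [588.7, 268.2, 107.6]
ee_rot: [0.876, -0.431, 0.205, -0.068]
contact_force: [-10.0, 0.5, 11.0]
gripper_width: 16.5
grasp_force: 63.2
```

>>> send_rows([
  {"gripper": 1,"x": 0,"y": 0,"z": 0,"ax": 0,"ay": 0,"az": 5},
  {"gripper": 1,"x": 0,"y": 0,"z": 0,"ax": 0,"ay": 0,"az": 5},
  {"gripper": 1,"x": 0,"y": 0,"z": 0,"ax": 0,"ay": 0,"az": 5},
  {"gripper": 1,"x": 0,"y": 0,"z": 0,"ax": 0,"ay": 0,"az": 5},
  {"gripper": 1,"x": 0,"y": 0,"z": 0,"ax": 0,"ay": 0,"az": 5},
])

```text
clock: 15.43
position: [588.6, 268.1, 107.6]
ee_rot: [0.762, -0.611, 0.186, -0.11]
contact_force: [-11.4, -0.3, 11.9]
gripper_width: 17.0
grasp_force: 63.3
```

>>> send_rows([
  {"gripper": 1,"x": 0,"y": 0,"z": 0,"ax": 0,"ay": 0,"az": 4},
  {"gripper": 1,"x": 0,"y": 0,"z": 0,"ax": 0,"ay": 0,"az": 2},
  {"gripper": 1,"x": 0,"y": 0,"z": 0,"ax": 0,"ay": 0,"az": 0},
])

```text
clock: 15.68
position: [588.6, 268.1, 107.5]
ee_rot: [0.73, -0.649, 0.18, -0.12]
contact_force: [-11.8, -0.1, 12.1]
gripper_width: 16.7
grasp_force: 63.1
```

```bash
python3 - <<'E'
from bench import arm
import numpy as np
from scipy.spatial.transform import Rotation as Ro
s=arm.read_state(); print(s["contact_force"].round(1),s["wrist_torque"].round(2),s["joints"].round(2),s["grasp_force"],s["gripper_width"])
print(np.degrees((Ro.from_quat([0.972,-.095,.216,.009]).inv()*Ro.from_quat(s["ee_rot"])).as_rotvec()))
E
```

```text
[-11.8  -0.1  12.1] [-0.04  2.51 -0.23] [ 0.77  0.33 -0.64  0.84 -0.46 -1.39] 63.12395453453064 16.65937393809096
[-2.01869799e-02 -2.33921590e-02  7.20726036e+01]
```

>>> send_rows([
  {"gripper": 1,"x": 0,"y": 0,"z": 0,"ax": 0,"ay": 0,"az": 2},
  {"gripper": 1,"x": 0,"y": 0,"z": 0,"ax": 0,"ay": 0,"az": 1},
  {"gripper": 1,"x": 0,"y": 0,"z": 0,"ax": 0,"ay": 0,"az": 0},
])

```text
clock: 15.93
position: [588.6, 268.1, 107.5]
ee_rot: [0.714, -0.666, 0.177, -0.124]
contact_force: [-11.2, 0.2, 11.4]
gripper_width: 16.8
grasp_force: 65.9
```

```bash
python3 - <<'E'
from bench import arm
import numpy as np
from scipy.spatial.transform import Rotation as Ro
s=arm.read_state(); print(s["contact_force"].round(1),s["wrist_torque"].round(2))
print(np.degrees((Ro.from_quat([0.972,-.095,.216,.009]).inv()*Ro.from_quat(s["ee_rot"])).as_rotvec()))
E
```

```text
[-11.2   0.2  11.4] [-0.59  2.49  0.42]
[-3.38467626e-02  2.14313847e-02  7.47992837e+01]
```

The end stop is reached (torque step at 75°). I'll let the knob rise with the grip, then open and back off along the axis.

>>> send_rows([
  {"gripper": 1,"x": 0,"y": 0,"z": -0.4,"ax": 0,"ay": 0,"az": 0},
  {"gripper": 1,"x": 0,"y": 0,"z": -0.4,"ax": 0,"ay": 0,"az": 0},
  {"gripper": 1,"x": 0,"y": 0,"z": -0.3,"ax": 0,"ay": 0,"az": 0},
  {"gripper": 1,"x": 0,"y": 0,"z": 0,"ax": 0,"ay": 0,"az": 0},
])

```text
clock: 16.27
position: [584.3, 268.6, 116.3]
ee_rot: [0.714, -0.666, 0.177, -0.123]
contact_force: [-2.5, -0.4, 3.6]
gripper_width: 16.7
grasp_force: 64.6
```

>>> send_rows([
  {"gripper": -1,"x": 0,"y": 0,"z": 0,"ax": 0,"ay": 0,"az": 0},
  {"gripper": -1,"x": 0,"y": 0,"z": 0,"ax": 0,"ay": 0,"az": 0},
  {"gripper": -1,"x": 0,"y": 0,"z": 0,"ax": 0,"ay": 0,"az": 0},
  {"gripper": -1,"x": 0,"y": 0,"z": 0,"ax": 0,"ay": 0,"az": 0},
  {"gripper": -1,"x": 0,"y": 0,"z": 0,"ax": 0,"ay": 0,"az": 0},
])

```text
clock: 16.68
position: [584.2, 268.2, 115.5]
ee_rot: [0.713, -0.668, 0.176, -0.123]
contact_force: [-0.5, -0.2, 0.7]
gripper_width: 76.0
grasp_force: 0.0
```

>>> send_rows([
  {"gripper": -1,"x": 0,"y": 0,"z": 0,"ax": 0,"ay": 0,"az": 0},
  {"gripper": -1,"x": 0,"y": 0,"z": -2,"ax": 0,"ay": 0,"az": 0},
  {"gripper": -1,"x": 0,"y": 0,"z": -4,"ax": 0,"ay": 0,"az": 0},
  {"gripper": -1,"x": 0,"y": 0,"z": -4,"ax": 0,"ay": 0,"az": 0},
  {"gripper": -1,"x": 0,"y": 0,"z": -4,"ax": 0,"ay": 0,"az": 0},
])

```text
clock: 17.1
position: [525.0, 276.5, 243.9]
ee_rot: [0.713, -0.667, 0.176, -0.122]
contact_force: [0.3, 0.5, 0.8]
gripper_width: 85.5
grasp_force: 0.0
```

```bash
python3 - <<'E'
from h import *
p,d=arm.get_image("scene"); cv2.imwrite("pics/s6.png",cv2.resize(p[180:330,290:490][:,:,::-1],None,fx=3.5,fy=3.5,interpolation=2))
n=np.array([-0.4165,0.0584,0.9073]); R=cloud("scene",d)[205:260,430:490].reshape(-1,3); L=R-[558.1,271.6,172.5]
h=L@n; S=L[(np.linalg.norm(L-np.outer(h,n),axis=1)<45)&(h>-12)&(h<8)]; u=np.array([-.139,-.990,0]); v=np.cross(n,u)
print("bar: top h",np.percentile(S@n,[50,95]),cv2.minAreaRect(np.c_[S@u,S@v].astype(np.float32)))
E
```

```text
bar: top h [-5.48132487 -1.20659621] ((-0.006519317626953125, 3.904214859008789), (66.3803482055664, 22.878332138061523), 9.869017601013184)
```

View pics/s6.png

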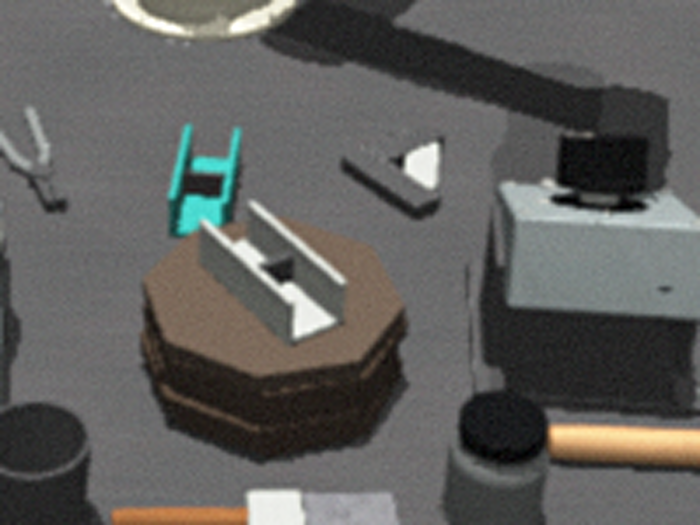

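The bracket sits upright on the stack at crop (275,270). The knob's bar now lies across the box at (600,165), turned about 77°, with its top back at the original height. I'm handing in.

>>> send_rows([
  {"gripper": -1,"x": 0,"y": 0,"z": -2,"ax": 0,"ay": 0,"az": 0},
  {"gripper": -1,"x": 0,"y": 0,"z": 0,"ax": 0,"ay": 0,"az": 0},
  {"gripper": -1,"x": 0,"y": 0,"z": 0,"ax": 0,"ay": 0,"az": 0},
])

```text
clock: 17.4
position: [517.6, 278.4, 262.0]
ee_rot: [0.713, -0.667, 0.176, -0.124]
contact_force: [0.4, 0.0, -1.2]
gripper_width: 85.2
grasp_force: 0.0
```

```bash
python3 -c "
from bench import arm
print(arm.job_done())"
```

```text
the job is handed in; nothing more can be done
None
```

The job is handed in at about 17 s: the bracket stands open side up within about 5 mm of the stack's centre, and the stop knob was pressed, turned about 77° clockwise to its end and sprang back out; the hand-in call returned no verdict.

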